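# Find the solid brass adapter by its weight and show it

### The arm

A 7-joint arm with a two-finger parallel gripper is mounted at the origin on the work surface. World frame = base frame: x ahead of the robot, y to its left, z up, the work surface at z = 0. Lengths are in m, angles in rad, forces in N, time in s.
With the tool pointing down it reaches from about 0.425 to 0.875 m from the base axis. Payload 8.4 kg.
Tool frame: the origin (TCP) lies where the fingers leave the gripper's body, on its centre line; the fingertips stand 70 mm ahead of it and the grasp point (between the pads) lies 51 mm ahead of it; z points along the fingers, x is the direction in which the jaws open and shut, and the axes are right-handed (so a half turn about z gives the same grasp; the last joint's range is limited). The gripper opens to 87 mm and grips with 3 to 60 N. Pads are 19 mm wide; open, the fingers measure 117 mm over their backs; the gripper's body (75 mm by 190 mm) begins 51 mm behind the grasp point.
Start: joints at [-1.22, 0.333, 0.04, 1.465, -0.013, 1.343, -0.059], TCP at [0.283, 0.585, 0.292] pointing down, gripper open.
Joint ranges: [-2.58, 2.58], [-0.38, 2.09], [-1.3, 1.39], [0.25, 2.4], [-1.5, 4.64], [0.08, 2.09], [-2.65, 2.65]. Speed limits (rad/s): [2.22, 2.22, 2.79, 2.79, 3.14, 3.14, 3.14].

### API

Orientations are given as a unit quaternion [x, y, z, w].
In Python, from station import r, viewer, ticket, spotter gives the robot as it stands.
- The arm moves only by the tool jog_arm, never from a script. Its argument "commands" is a list of rows, each a list of 3 entries, a list of its own where there are three numbers: the finger opening in m, from 0 to 0.087, then the shift along the world's x, y, z in m, then the turn about the world's z in degrees. In form: [[claw, [x, y, z], yaw], ...]. A call has 1 to 10 rows; each row shifts and turns the pose as measured when the row begins; what a row does not reach is not made up. A row lasts 1/12 s, in which the tool goes at most 41.7 mm and 7.16 degrees, less where a joint would pass 70% of its speed; a pose out of reach is approached as far as the arm can. A call with a gripper value outside its range is refused whole. The fingers move at their own pace and stop on an object; "grip_force" is the grip in N (left out, the last holds). Time passes only in rows, so rows that do not move let the fingers close. It gives the time, the measured TCP pose, the force and the opening at its end, in the units of the state.
- r.observe(): the state, without advancing time (a new reading comes with each control period).
- viewer.snapshot(name): name is "side" or "top" or "wrist"; returns a dict with "image" (384x512x3 uint8, red, green, blue), "fx", "fy", "cx", "cy" (pixels), "k1" (the pictures are not rectified: a ray, as slopes to the right and down, at radius r is drawn at 1 + k1 r^2 times it, then the intrinsics apply), "R" (3x3) and "t" (3): a world point X has camera coordinates R X + t; the wrist camera has in their place "tool_from_camera" (4x4, takes a point from camera to tool coordinates, whose origin is the TCP and whose axes are the tool frame's). Camera axes: x right, y down, z forward; pixel columns grow to the right and rows downward; lengths in m; the calibration is good to about 2 mm. A picture is of the moment at which its call begins: read the wrist's pose just before it. There is no depth.
- ticket.sign_off(): hands the job in, once; it reports no verdict.
Trained networks look in a picture, given as the dict that the camera call returned (one of the last four; its "shot" number tells which), for a name from the list of things; names that differ only in an ending like _2 or _b are one class to them, and where a whole thing is asked for, a point or a joint stands for the part that bears it (a point fixed in the world has none). Each returns a list of dicts, best first, with "conf" (0 to 1); they miss things now and then, are a little off and sometimes report something else, mostly with a low value. They report only what shows in the picture. A call takes as long as a camera call. They do not tell look-alikes from the thing itself.
- spotter.find_in(picture, query): "uv" ([column, row] in pixels, amid what is visible of it).
The state is a dict: "t": time; "joints": joint angles; "dq": joint speeds; "tau": joint torques, N m; "tool_pos": TCP position; "tool_rot": TCP orientation; "ft_force": force on the tool from outside, world axes, zero at the start; "ft_torque": the same for the moment, N m; "width": finger opening in m.
Only numpy, scipy, OpenCV 4.12 (cv2) and the standard library are available. Lean on these libraries where they do the work, as an engineer would, in place of code of your own. Each camera call takes 0.05 s, during which the arm holds its last target.

### The job

One of the two look-alike test adapters on the hook rail is solid brass and the other a light plated copy: lift the one on the robot's left clear of its hook, feel its weight and hang it back on the same hook, then lift the one on the robot's right clear and feel that. Show the heavier one: finish still holding it in the gripper, upright and motionless over the centre of the round green mat, its lower end about 10 cm above the mat, with the lighter one hanging on its own hook. Do not let an adapter drop to the counter, and leave the regulator, valve key, tee and bleeding cap where they are.

Things in the scene. Friction and masses are not known exactly. Their poses are not given: they have to be found in the camera images.
- rail: steel hook rail fixed on the counter: base plate 110 x 270 x 8 mm, two posts and a bar along its y axis, bar top at 103 mm, bar 48 mm behind (+x of) the hooks. Origin at the counter surface midway between the hooks; its x points away from the robot (give or take the yaw), y to the robot's left, z up
- hook_left (a point): hook on the robot's left (rail +y): level fork, slot 26 mm wide, open to the front (rail -x), front lips 6 mm high, 28 mm before this point. Point: on a hanging adapter's axis, at the level of the prong tops, 100 mm above the counter. The collar rests on the prongs, the stem hangs in the slot; lower it in from above (3 mm play each side). Hooks are 140 mm apart
- hook_right (a point): the same for the hook on the robot's right (rail -y side)
- adapter_p_grip (a point): one of two look-alike brass test adapters, round about z (up), 115 mm tall: stem diameter 20, 45 mm long, tip tapered to 12; collar diameter 40, 8 thick; above it the knurled head to grasp, diameter 28, 50 tall; nipple on top diameter 16, 12 tall. Point: on the axis in the head, 79 mm above the stem's lower end, 34 above the collar's underside. Weighs 0.25 to 0.75 kg
- adapter_q_grip (a point): the other adapter: same shape, same point as for adapter_p_grip. One of the two weighs at least one and a half times the other; it cannot be seen which, nor told from these names
- mat_centre (a point): centre of the top face of the round green check mat with a white ring and white centre dot, diameter 120 mm, 4 mm thick, fixed on the counter; z up
- regulator: bystander: red round gas regulator with brass ends, about 110 x 68 x 56 mm; origin under its centre
- valve_key: bystander: rusty iron T-shaped valve key lying flat, 150 x 70 x 14 mm; origin under its centre
- tee: bystander: brass tee fitting, 56 x 42 x 24 mm; origin under its centre
- bleed_cap: bystander: white plastic bleeding cap, diameter 34 mm, 28 mm tall; origin under its centre
Things that resemble listed ones, but are neither listed nor needed, are in the scene too. What is shaped like the part that bears adapter_q_grip but black is not meant.

How it is judged:
On the way, in this order (a step that is already met when the one before it is completed fails the run):
1. the adapter on the left hook is held lifted clear of its hook while the other hangs on the right hook (((z of adapter_p_grip in the frame of rail above 0.178 m and contact force between adapter_p and the fingers above 1 N and contact force between adapter_p and rail below 0.05 N and contact force between adapter_q and rail above 1 N and angle between adapter_q_grip's own z axis and vertical below 0.15 rad and z of adapter_q_grip in the frame of rail between 0.125 and 0.142 m and horizontal distance between adapter_q_grip and hook_right below 0.02 m) or (z of adapter_q_grip in the frame of rail above 0.178 m and contact force between adapter_q and the fingers above 1 N and contact force between adapter_q and rail below 0.05 N and contact force between adapter_p and rail above 1 N and angle between adapter_p_grip's own z axis and vertical below 0.15 rad and z of adapter_p_grip in the frame of rail between 0.125 and 0.142 m and horizontal distance between adapter_p_grip and hook_right below 0.02 m))), for 0.2 s.
2. the left adapter hangs on the left hook again and the right one is held lifted clear (((z of adapter_p_grip in the frame of rail above 0.178 m and contact force between adapter_p and the fingers above 1 N and contact force between adapter_p and rail below 0.05 N and contact force between adapter_q and rail above 1 N and angle between adapter_q_grip's own z axis and vertical below 0.15 rad and z of adapter_q_grip in the frame of rail between 0.125 and 0.142 m and horizontal distance between adapter_q_grip and hook_left below 0.02 m) or (z of adapter_q_grip in the frame of rail above 0.178 m and contact force between adapter_q and the fingers above 1 N and contact force between adapter_q and rail below 0.05 N and contact force between adapter_p and rail above 1 N and angle between adapter_p_grip's own z axis and vertical below 0.15 rad and z of adapter_p_grip in the frame of rail between 0.125 and 0.142 m and horizontal distance between adapter_p_grip and hook_left below 0.02 m))), for 0.2 s.
At the end, for the whole second after the job is handed in: heavier adapter in the gripper, within 30 mm of the mat's centre, 0.2 rad of upright, lower end 60 to 150 mm above the mat, under 20 mm/s, off the rail; lighter one hanging still on its own hook, within 20 mm of its start and 0.15 rad of upright (contact force between adapter_q and the fingers above 1 N and contact force between adapter_q and rail below 0.05 N and horizontal distance between adapter_q_grip and mat_centre below 0.03 m and z of adapter_q_grip in the frame of mat_centre between 0.139 and 0.229 m and angle between adapter_q_grip's own z axis and vertical below 0.2 rad and linear speed of each of adapter_q, adapter_p below 0.02 m/s and distance of adapter_p_grip from where it was at the start of the episode below 0.02 m and contact force between adapter_p and rail above 1 N and angle between adapter_p_grip's own z axis and vertical below 0.15 rad and z of adapter_p_grip in the frame of rail between 0.125 and 0.142 m); the arm keeps its last pose, push and grip.
It fails at once if the regulator is moved by more than 25 mm (distance of regulator from where it was at the start of the episode above 0.025 m).
It fails at once if the valve key is moved by more than 25 mm (distance of valve_key from where it was at the start of the episode above 0.025 m).
It fails at once if the tee fitting is moved by more than 25 mm (distance of tee from where it was at the start of the episode above 0.025 m).
It fails at once if the bleeding cap is moved by more than 25 mm (distance of bleed_cap from where it was at the start of the episode above 0.025 m).
It fails at once if an adapter drops to the counter (height (world z) of any of adapter_p_grip, adapter_q_grip below 0.085 m).
It also fails if it takes over 72 s, if anything falls off the work surface, if the arm or the gripper's body presses on something with over 40 N, if the wrist force passes 120 N, or if a joint passes its speed limit or range.

## Working session

There is one attempt and no reset: what is moved stays moved. The work goes in short steps, Python scripts to look and compute and a tool call to move; the robot and the scene stay as the last step left them, time stands still between calls to the robot, and variables do not carry over. Pictures are saved under pics/ and viewed, and the job is handed in when it is done.

Besides the shell and the picture viewer there is one more tool, called after ">>>" as name(argument=value, ...), one argument or row to a line, values as JSON. jog_arm: Moves the arm, as the interface text tells. Its arguments: {"type":"object","properties":{"commands":{"type":"array"},"grip_force":{"type":"number"}},"required":["commands"]}

```bash
ls; mkdir -p pics; cat > h.py <<'E'
import numpy as np, cv2
from station import r, viewer, ticket, spotter
from scipy.spatial.transform import Rotation as Ro
def snap(name, fn=None):
    s=r.observe(); p=viewer.snapshot(name)
    if name=='wrist':
        T=np.eye(4);T[:3,:3]=Ro.from_quat(s['tool_rot']).as_matrix();T[:3,3]=s['tool_pos']
        W=T@np.array(p['tool_from_camera']); Rc=W[:3,:3].T; p['Rw']=Rc; p['tw']=-Rc@W[:3,3]
    else: p['Rw']=np.array(p['R']);p['tw']=np.array(p['t'])
    if fn: cv2.imwrite('pics/'+fn,np.array(p['image'])[:,:,::-1])
    return p
def ray(p,uv):
    d=np.array([(uv[0]-p['cx'])/p['fx'],(uv[1]-p['cy'])/p['fy']]);u=d.copy()
    for _ in range(30): u=d/(1+p['k1']*(u@u))
    v=p['Rw'].T@np.array([u[0],u[1],1]); c=-p['Rw'].T@p['tw']
    return c,v/np.linalg.norm(v)
def atz(p,uv,z):
    c,v=ray(p,uv); return c+v*(z-c[2])/v[2]
def proj(p,X):
    q=p['Rw']@np.array(X)+p['tw'];u=q[:2]/q[2];u=u*(1+p['k1']*(u@u))
    return np.array([u[0]*p['fx']+p['cx'],u[1]*p['fy']+p['cy']])
def tri(prs):
    A=np.zeros((3,3));b=np.zeros(3)
    for p,uv in prs:
        c,v=ray(p,uv);M=np.eye(3)-np.outer(v,v);A+=M;b+=M@c
    X=np.linalg.solve(A,b)
    return X,[np.round(proj(p,X)-uv,1) for p,uv in prs]
E
python3 - <<'E'
from h import *
print(r.observe())
for n in ['side','top','wrist']:
    p=snap(n,n+'0.png'); print(n,(-p['Rw'].T@p['tw']).round(3),p['fx'],p['k1'])
    for q in ['adapter_p_grip','rail','mat_centre','regulator','valve_key','tee','bleed_cap']:
        try: print(q,[(np.round(d['uv']).tolist(),round(d['conf'],2)) for d in spotter.find_in(p,q)])
        except Exception as e: print(q,e)
E
```

```text
pics
{'t': 0.0, 'joints': array([-1.22021526,  0.33390785,  0.03987065,  1.4663037 , -0.01338203,
        1.34328459, -0.05852166]), 'dq': array([-0.00037616, -0.00070577, -0.00029974,  0.0003722 ,  0.00036053,
       -0.00012045,  0.00037549]), 'tau': array([-8.60571745e-04, -6.56365442e+01,  1.33497354e+00, -4.03802025e+01,
       -5.96477464e-02,  4.46525076e-02,  1.62031220e-04]), 'tool_pos': array([0.28246374, 0.58501112, 0.29134525]), 'tool_rot': array([ 8.46993648e-01,  5.31602379e-01, -6.57592652e-04,  4.88013874e-04]), 'ft_force': array([-0.03910888,  0.22050288,  0.78758906]), 'ft_torque': array([-0.03342986, -0.01443596, -0.02656018]), 'width': 0.08678368804024324}
side [ 0.159 -0.634  0.591] 370.8637474611623 0.026016838429521093
adapter_p_grip [([195.0, 150.0], 0.64), ([312.0, 205.0], 0.24)]
rail [([193.0, 151.0], 0.73), ([211.0, 197.0], 0.71)]
mat_centre [([291.0, 280.0], 0.65)]
regulator [([310.0, 207.0], 0.69)]
valve_key [([188.0, 270.0], 0.61)]
tee [([264.0, 175.0], 0.69)]
bleed_cap [([365.0, 252.0], 0.49)]
top [0.383 0.006 0.969] 410.09765118052263 0.008635517403272114
adapter_p_grip [([176.0, 211.0], 0.67), ([129.0, 202.0], 0.66)]
rail [([173.0, 214.0], 0.59)]
mat_centre [([335.0, 208.0], 0.56), ([173.0, 212.0], 0.4)]
regulator [([130.0, 202.0], 0.28)]
valve_key [([274.0, 282.0], 0.69)]
tee [([175.0, 131.0], 0.83)]
bleed_cap [([343.0, 125.0], 0.5)]
wrist [0.22  0.615 0.385] 286.68888000621916 -0.06859663955493776
adapter_p_grip []
rail []
mat_centre []
regulator []
valve_key []
tee []
bleed_cap []
```

View pics/side0.png

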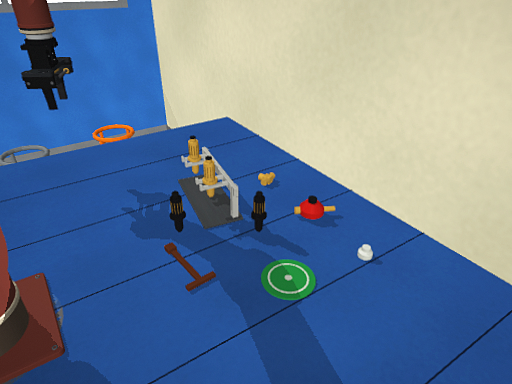

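View pics/top0.png

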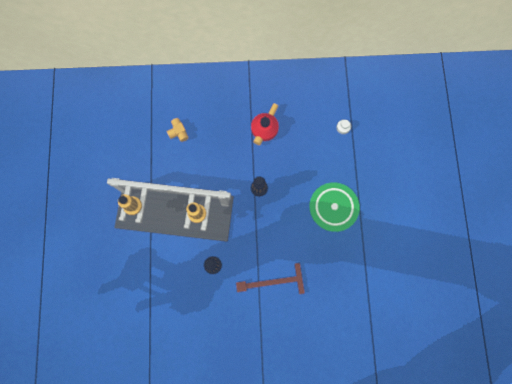

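View pics/wrist0.png

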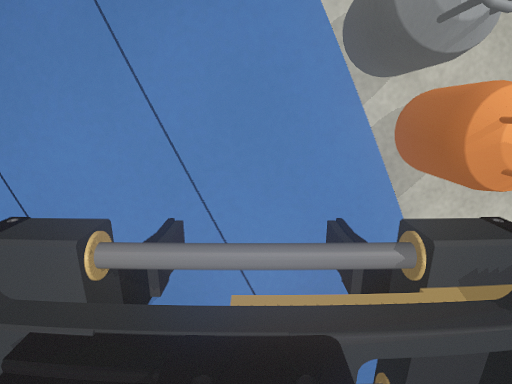

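The side picture shows the brass adapters hanging on the rail at about (194,153), the left one, and (209,175), the right one. Black look-alikes stand on the counter at (177,211) and (259,211), and the mat is at (289,279). In the top picture the brass ones are at (129,204) and (196,212), the black ones at (260,187) and (213,265), and the mat at (335,207). The brass pair on the hooks fits the description and the black ones don't. I'll confirm this in an enlarged crop.

```bash
python3 - <<'E'
import cv2,numpy as np
a=cv2.imread('pics/side0.png')[125:230,165:265];b=cv2.imread('pics/top0.png')[170:250,100:240]
a=cv2.resize(a,None,fx=5,fy=5,interpolation=cv2.INTER_CUBIC);b=cv2.resize(b,None,fx=5,fy=5,interpolation=cv2.INTER_CUBIC)
cv2.imwrite('pics/ca.png',a);cv2.imwrite('pics/cb.png',b)
E
```

```text
(no output)
```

View pics/ca.png

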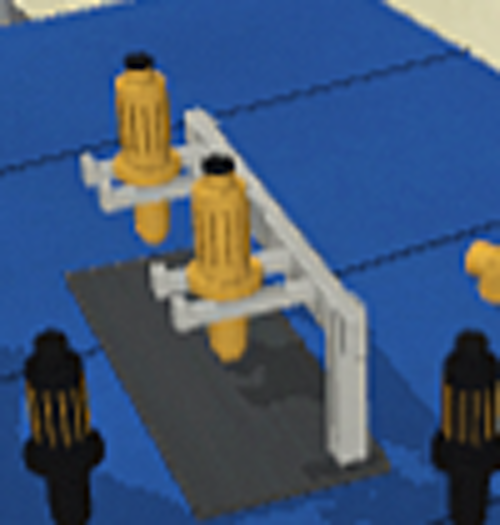

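View pics/cb.png

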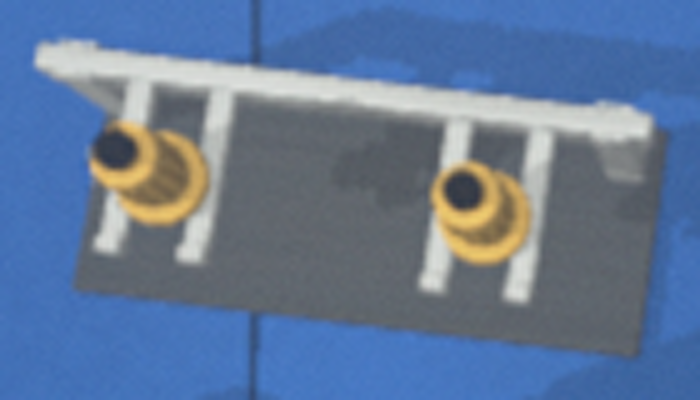

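```bash
python3 - <<'E'
from h import *
t=snap('top');s=snap('side')
c=lambda x,y,o:[(x+.5)/5-.5+o[0],(y+.5)/5-.5+o[1]]
T=(100,170);S=(165,125)
for a,b in [((116,146),(139,60)),((463,189),(217,161))]:
    ua,ub=c(*a,T),c(*b,S)
    print(tri([(t,ua),(s,ub)]),atz(t,ua,.17),atz(s,ub,.17))
e=[atz(t,c(40,55,T),.103),atz(t,c(650,122,T),.103)];print(e,np.degrees(np.arctan2(*(e[0]-e[1])[[0,1]])))
print([atz(t,c(*q,T),.1) for q in [(107,246),(190,256),(432,286),(515,296),(140,85),(222,95),(459,127),(540,135)]])
print([atz(p,spotter.find_in(p,'mat_centre')[0]['uv'],.004) for p in (t,s)], atz(t,(335,207),.004),atz(s,(289,278),.004))
print('black',[atz(t,u,.115) for u in [(260,183),(213,266)]],'key',atz(t,(270,283),.01),'tee',atz(t,(177,130),.02))
print('reg',atz(t,(265,126),.05))
st=r.observe();print(Ro.from_quat(st['tool_rot']).as_matrix().round(3))
E
```

```text
(array([0.55854813, 0.26436171, 0.16799894]), [array([-0.,  0.]), array([ 0., -0.])]) [0.55819799 0.26368503 0.17      ] [0.55656833 0.26013109 0.17      ]
(array([0.53472386, 0.12627871, 0.16948917]), [array([ 0., -0.]), array([-0.,  0.])]) [0.53453049 0.1262403  0.17      ] [0.53437423 0.12533888 0.17      ]
[array([0.61480876, 0.31901263, 0.103     ]), array([0.57295334, 0.05518105, 0.103     ])] 9.014534143885477
[array([0.52993428, 0.28919235, 0.1       ]), array([0.52398163, 0.25370268, 0.1       ]), array([0.50632772, 0.15053561, 0.1       ]), array([0.50042144, 0.11526715, 0.1       ]), array([0.6001714 , 0.27636178, 0.1       ]), array([0.5940828 , 0.24073451, 0.1       ]), array([0.57516656, 0.13809344, 0.1       ]), array([0.57002495, 0.10311494, 0.1       ])]
[array([ 0.55427339, -0.18467152,  0.004     ]), array([ 0.55901585, -0.19068123,  0.004     ])] [ 0.55135651 -0.18993738  0.004     ] [ 0.55510462 -0.19245128  0.004     ]
black [array([ 0.5914545 , -0.01133981,  0.115     ]), array([0.42055011, 0.09349261, 0.115     ])] key [ 0.38079036 -0.02519496  0.01      ] tee [0.75702327 0.18312512 0.02      ]
reg [ 0.74575612 -0.03114003  0.05      ]
[[ 0.435  0.901 -0.   ]
 [ 0.901 -0.435 -0.   ]
 [-0.     0.    -1.   ]]
```

>>> jog_arm(
  commands=[
    [0.087,[0.02,-0.025,0.01],2],
    [0.087,[0.025,-0.03,0],2],
    [0.087,[0.025,-0.03,0],2],
    [0.087,[0.025,-0.03,0],2],
    [0.087,[0.025,-0.03,0],2],
    [0.087,[0.025,-0.03,0],2],
    [0.087,[0.025,-0.03,0],2],
    [0.087,[0.02,-0.025,0],1],
    [0.087,[0.01,-0.01,0],1],
    [0.087,[0,0,0],0],
  ],
  grip_force=40,
)

```text
t: 2.23
tool_pos: [0.4853, 0.3334, 0.3029]
tool_rot: [0.758, 0.652, -0.0, -0.0]
ft_force: [0.7, 1.3, 0.1]
width: 0.0869
```

```bash
cat > look.py <<'E'
from h import *
import sys
s=r.observe();M=Ro.from_quat(s['tool_rot']).as_matrix()
print(round(s['t'],2),s['tool_pos'].round(4),'jaw',np.degrees(np.arctan2(M[1,0],M[0,0])).round(2),'zaxis',M[:,2].round(3),'F',s['ft_force'].round(2),s['ft_torque'].round(2),'w',round(s['width'],4))
for n in sys.argv[2:]:
    p=snap(n,f'{n}{sys.argv[1]}.png')
    print(n,[(np.round(d['uv'],1).tolist(),round(d['conf'],2)) for d in spotter.find_in(p,'adapter_p_grip')])
    for X in [(.558,.263,.17),(.558,.263,.108),(.534,.126,.17),(.534,.126,.108)]: print(proj(p,X).round(1))
E
python3 look.py 1 wrist top side
```

```text
2.23 [0.4853 0.3334 0.3029] jaw 81.41 zaxis [-0.001  0.    -1.   ] F [0.72 1.29 0.13] [0.02 0.01 0.01] w 0.0869
wrist [([195.2, 279.8], 0.9)]
[189.9 290.8]
[201.9 258.5]
[ 43.9 284. ]
[ 80.6 254.2]
top [([131.1, 200.9], 0.81)]
[123.1 198.9]
[132.4 204.7]
[192.3 207.7]
[196.8 212.9]
side [([192.7, 146.9], 0.58)]
[192.4 136.1]
[194.1 156. ]
[207.7 156.7]
[209.1 178.1]
```

>>> jog_arm(
  commands=[
    [0.087,[0.025,-0.025,0],-0.7],
    [0.087,[0.025,-0.025,0],0],
    [0.087,[0.02,-0.015,0],0],
    [0.087,[0.003,-0.005,0],0],
    [0.087,[0,0,0],0],
  ],
)

```text
t: 2.95
tool_pos: [0.5509, 0.2756, 0.3021]
tool_rot: [0.754, 0.656, -0.0, -0.003]
ft_force: [-0.5, -0.4, 0.4]
width: 0.0871
```

```bash
python3 look.py 2 wrist
```

```text
2.95 [0.5509 0.2756 0.3021] jaw 82.05 zaxis [-0.004  0.004 -1.   ] F [-0.48 -0.39  0.35] [0.06 0.04 0.01] w 0.0871
wrist [([242.0, 199.2], 0.81)]
[240.5 215. ]
[243.3 195.5]
[ 76.5 209. ]
[111. 191.]
```

View pics/wrist2.png

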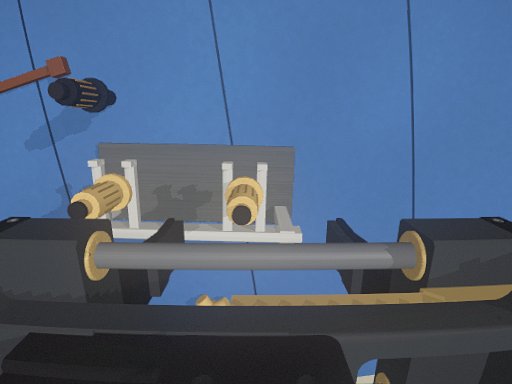

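The wrist picture shows the left adapter with its nipple top at about (241,214), where (240.5,215) was predicted. The right one is at about (80,210), predicted (76.5,209). I'll centre over the left one and descend.

>>> jog_arm(
  commands=[
    [0.087,[0.007,-0.012,0],-1.3],
    [0.087,[0,0,0],0],
    [0.087,[0,0,-0.02],0],
    [0.087,[0,0,0],0],
    [0.087,[0,0,0],0],
  ],
)

```text
t: 3.47
tool_pos: [0.5541, 0.2696, 0.2829]
tool_rot: [0.76, 0.65, 0.0, -0.004]
ft_force: [-0.1, -0.0, 0.4]
width: 0.0867
```

```bash
python3 look.py 3 wrist
```

```text
3.47 [0.5541 0.2696 0.2829] jaw 81.14 zaxis [-0.005  0.007 -1.   ] F [-0.06 -0.01  0.35] [ 0.03  0.01 -0.01] w 0.0867
wrist [([247.0, 202.7], 0.61)]
[246.2 218.6]
[247.7 197. ]
[ 67.7 214.8]
[106.2 194.5]
```

>>> jog_arm(
  commands=[
    [0.087,[0.006,-0.01,0],0],
    [0.087,[0.002,-0.003,-0.02],0],
    [0.087,[0,0,-0.02],0],
    [0.087,[0,0,-0.01],0],
    [0.087,[0,0,0],0],
  ],
)

```text
t: 3.98
tool_pos: [0.565, 0.2546, 0.236]
tool_rot: [0.759, 0.651, 0.004, -0.003]
ft_force: [-0.9, -0.4, -0.6]
width: 0.0869
```

```bash
python3 look.py 4 wrist top side
```

```text
3.98 [0.565  0.2546 0.236 ] jaw 81.19 zaxis [ 0.001  0.01  -1.   ] F [-0.95 -0.39 -0.59] [ 0.01  0.   -0.07] w 0.0869
wrist [([265.2, 202.8], 0.61)]
[266.  223.8]
[262.3 195.8]
[ 37.2 218.8]
[ 90.6 192.8]
top [([130.3, 208.3], 0.42)]
[123.1 198.9]
[132.4 204.7]
[192.3 207.7]
[196.8 212.9]
side [([193.0, 148.9], 0.73)]
[192.4 136.1]
[194.1 156. ]
[207.7 156.7]
[209.1 178.1]
```

View pics/wrist4.png

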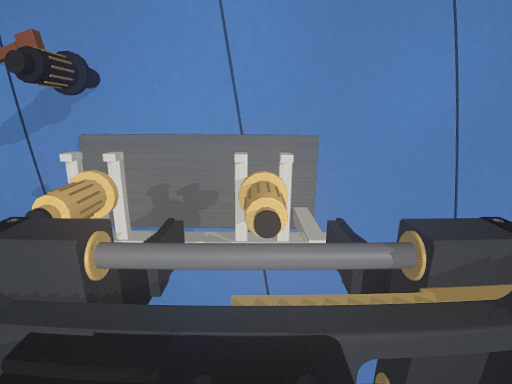

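View pics/side4.png

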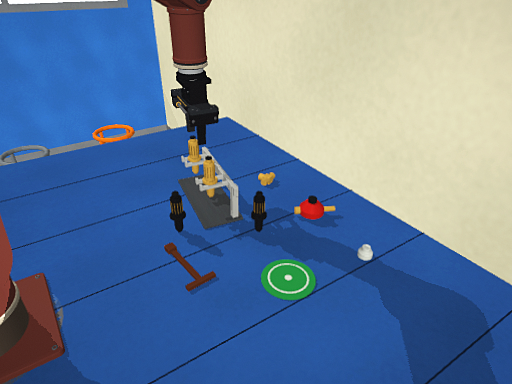

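Wrist picture: the left nipple is at (267,225), predicted (266,224), so the position estimate stands. The tool overshot by about 10 mm, so I'll correct it.

>>> jog_arm(
  commands=[
    [0.087,[-0.004,0.005,0],0],
    [0.087,[-0.002,0.002,0],0],
    [0.087,[0,0,0],0],
    [0.087,[0,0,0],0],
    [0.087,[0,0,0],0],
  ],
)

```text
t: 4.7
tool_pos: [0.559, 0.2649, 0.2407]
tool_rot: [0.759, 0.652, 0.007, -0.003]
ft_force: [-0.0, -1.2, -0.4]
width: 0.0872
```

```bash
python3 look.py 5
```

```text
4.7 [0.559  0.2649 0.2407] jaw 81.33 zaxis [ 0.006  0.014 -1.   ] F [-0.02 -1.22 -0.37] [-0.05  0.02 -0.02] w 0.0872
```

>>> jog_arm(
  commands=[
    [0.087,[0,-0.001,-0.02],0],
    [0.087,[0,0,-0.02],0],
    [0.087,[0,0,-0.01],0],
    [0.087,[0,0,0],0],
  ],
)

```text
t: 5.03
tool_pos: [0.5598, 0.2643, 0.1908]
tool_rot: [0.758, 0.652, 0.009, -0.003]
ft_force: [-1.1, -1.0, -0.4]
width: 0.0873
```

```bash
python3 look.py 6 wrist
```

```text
5.03 [0.5598 0.2643 0.1908] jaw 81.35 zaxis [ 0.01   0.016 -1.   ] F [-1.09 -0.96 -0.35] [ 0.02  0.05 -0.01] w 0.0873
wrist [([249.4, 226.2], 0.93)]
[250.6 274.1]
[250.3 223.3]
[-41.2 263.4]
[ 42.2 218.7]
```

View pics/wrist6.png

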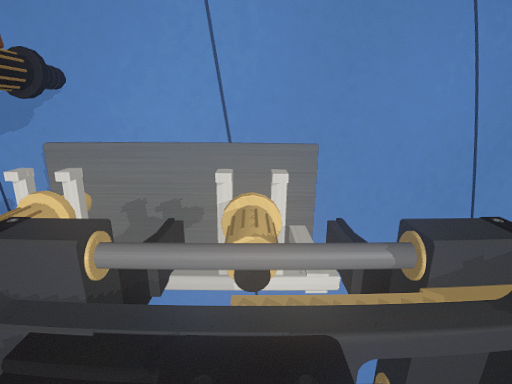

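The adapter sits centred between the fingers in the wrist picture: nipple (251,279), jaws at about (165,255) and (345,255). Closing the gripper now.

>>> jog_arm(
  commands=[
    [0.03,[0,-0.001,-0.002],0],
    [0.02,[0,0,0],0],
    [0.02,[0,0,0],0],
    [0.02,[0,0,0],0],
    [0.02,[0,0,0],0],
    [0.02,[0,0,0],0],
    [0.02,[0,0,0],0],
    [0.02,[0,0,0],0],
  ],
  grip_force=40,
)

```text
t: 5.8
tool_pos: [0.5624, 0.2644, 0.1954]
tool_rot: [0.758, 0.652, 0.013, -0.002]
ft_force: [-1.0, 0.0, -0.0]
width: 0.0417
```

```bash
python3 look.py 7
```

```text
5.8 [0.5624 0.2644 0.1954] jaw 81.34 zaxis [ 0.017  0.02  -1.   ] F [-1.01  0.01 -0.03] [ 0.02  0.01 -0.04] w 0.0417
```

>>> jog_arm(
  commands=[
    [0.02,[-0.002,-0.001,-0.004],0],
    [0.02,[0,0,-0.001],0],
    [0.02,[0,0,-0.001],0],
    [0.02,[0,0,0],0],
  ],
)

```text
t: 6.13
tool_pos: [0.5605, 0.2628, 0.1906]
tool_rot: [0.759, 0.651, 0.013, -0.002]
ft_force: [-1.0, 0.2, -2.3]
width: 0.0276
```

```bash
python3 look.py 8
```

```text
6.13 [0.5605 0.2628 0.1906] jaw 81.32 zaxis [ 0.018  0.02  -1.   ] F [-0.99  0.2  -2.26] [-0.    0.22 -0.05] w 0.0276
```

>>> jog_arm(
  commands=[
    [0.02,[0,0,0.008],0],
    [0.02,[0,0,0.015],0],
    [0.02,[0,0,0.02],0],
    [0.02,[0,0,0.02],0],
    [0.02,[0,0,0.01],0],
    [0.02,[0,0,-0.001],0],
    [0.02,[0,0,-0.001],0],
  ],
)

```text
t: 6.72
tool_pos: [0.5576, 0.2615, 0.2612]
tool_rot: [0.759, 0.652, 0.009, -0.003]
ft_force: [-0.2, 0.7, -4.1]
width: 0.0272
```

```bash
python3 look.py 9 side wrist
```

```text
6.72 [0.5576 0.2615 0.2612] jaw 81.32 zaxis [ 0.01   0.016 -1.   ] F [-0.19  0.72 -4.08] [-0.02  0.03 -0.  ] w 0.0272
side [([188.4, 132.2], 0.46), ([209.2, 171.9], 0.16)]
[192.4 136.1]
[194.1 156. ]
[207.7 156.7]
[209.1 178.1]
wrist [([256.5, 223.3], 0.64)]
[255.3 222. ]
[254.  196.8]
[ 54.6 217.8]
[ 98.8 194. ]
```

View pics/side9.png

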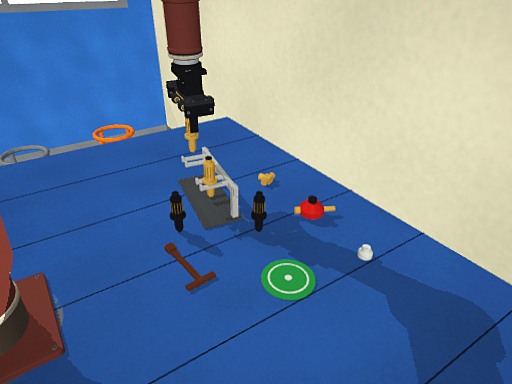

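View pics/wrist9.png

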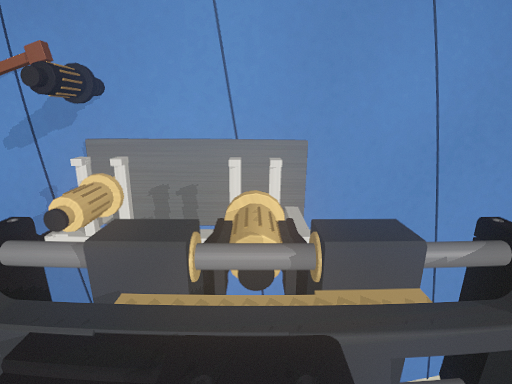

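The left adapter is lifted clear in the pictures: side, head at about (192,132); wrist, held at (256,225). The other still hangs at (209,172) in the side picture. Next I take the weight readings.

```bash
cat > weigh.py <<'E'
from h import *
F=[];P=[];Q=[]
for i in range(14):
    viewer.snapshot('wrist');s=r.observe();F.append(s['ft_force']);P.append(s['tool_pos']);Q.append(s['tau'])
F=np.array(F);print(F[:,2].round(2));print(F[4:].mean(0).round(3),F[4:].std(0).round(3));print(P[0].round(4),P[-1].round(4),s['joints'].round(3));print(np.mean(Q[4:],0).round(3))
E
python3 weigh.py; python3 look.py 10
```

```text
[-3.22 -2.96 -4.23 -4.04 -3.   -3.15 -3.66 -3.67 -3.74 -3.44 -3.78 -3.67
 -3.36 -3.  ]
[-0.006  0.226 -3.447] [0.295 0.457 0.288]
[0.5572 0.2613 0.2602] [0.5576 0.2615 0.2615] [-0.704  0.273  0.24   1.617 -0.078  1.244  0.971]
[-2.0000e-03 -6.0572e+01  3.4200e+00 -4.1026e+01 -7.1000e-02 -2.1000e-02
 -1.0000e-03]
7.62 [0.5576 0.2615 0.2615] jaw 81.31 zaxis [ 0.01   0.016 -1.   ] F [-0.02  0.77 -3.  ] [0.01 0.   0.06] w 0.0274
```

>>> jog_arm(
  commands=[
    [0.02,[0.002,0.002,-0.005],0],
    [0.02,[0.001,0.001,-0.004],0],
  ],
)

```text
t: 7.78
tool_pos: [0.5611, 0.2647, 0.253]
tool_rot: [0.759, 0.651, 0.01, -0.003]
ft_force: [-0.3, 0.1, -4.0]
width: 0.0269
```

```bash
python3 look.py 11; python3 -c "
from h import *
for i in range(5): viewer.snapshot('top')
print(r.observe()['tool_pos'])"; python3 look.py 12 wrist side
```

```text
7.78 [0.5611 0.2647 0.253 ] jaw 81.31 zaxis [ 0.011  0.017 -1.   ] F [-0.3   0.12 -4.01] [0.04 0.04 0.03] w 0.0269
[0.56097369 0.26436686 0.25324795]
8.03 [0.561  0.2644 0.2532] jaw 81.29 zaxis [ 0.011  0.017 -1.   ] F [ 0.13  0.01 -2.62] [-0.02  0.06 -0.01] w 0.0271
wrist [([253.6, 226.0], 0.76)]
[249.9 221.1]
[249.8 195.2]
[ 41.8 216.9]
[ 89.9 192.5]
side [([192.2, 134.8], 0.57)]
[192.4 136.1]
[194.1 156. ]
[207.7 156.7]
[209.1 178.1]
```

```bash
python3 -c "
import cv2
a=cv2.imread('pics/wrist12.png')[120:320,150:370];cv2.imwrite('pics/cw12.png',cv2.resize(a,None,fx=3,fy=3,interpolation=2))"
```

```text
(no output)
```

View pics/cw12.png

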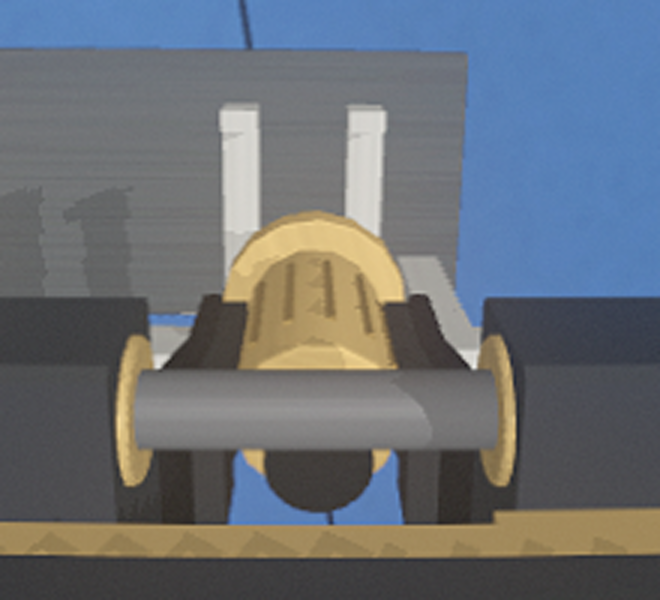

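```bash
cat > slot.py <<'E'
from h import *
p=snap('wrist')
s=r.observe();z=s['tool_pos'][2]
a,b=[atz(p,u,.106) for u in [(236.3,160),(266,160)]]
print('lips',a,b,(a+b)/2)
ry=np.array([.16,.987]);rx=np.array([.987,-.16])
c0=(z-.1906)+.108
for u in [(255.7,195)]: 
    X=atz(p,u,c0);print('collar front',X)
m=((a+b)/2)[:2]; print('offset rail-y of collar vs slot',(X[:2]-m)@ry,'tcp',(s['tool_pos'][:2]-m)@ry,(s['tool_pos'][:2]-m)@rx)
E
python3 slot.py
```

```text
lips [0.5266322  0.25651764 0.106     ] [0.53046688 0.28118466 0.106     ] [0.52854954 0.26885115 0.106     ]
collar front [0.54101791 0.26944368 0.17095718]
offset rail-y of collar vs slot 0.0025797666135976925 tcp 0.0007819530441233068 0.032769701942512955
```

>>> jog_arm(
  commands=[
    [0.02,[-0.0005,-0.0025,-0.005],0],
    [0.02,[0,0,-0.005],0],
  ],
)

```text
t: 8.45
tool_pos: [0.561, 0.2619, 0.2442]
tool_rot: [0.759, 0.651, 0.011, -0.002]
ft_force: [-0.6, -0.8, -3.2]
width: 0.0271
```

```bash
python3 look.py 13 wrist;python3 -c "
import cv2
a=cv2.imread('pics/wrist13.png')[120:320,150:370];cv2.imwrite('pics/cw13.png',cv2.resize(a,None,fx=3,fy=3,interpolation=2))"
```

```text
8.45 [0.561  0.2619 0.2442] jaw 81.3 zaxis [ 0.013  0.018 -1.   ] F [-0.63 -0.83 -3.24] [-0.02 -0.   -0.03] w 0.0271
wrist [([252.5, 221.1], 0.96)]
[253.6 225.6]
[252.4 197.4]
[ 35.3 221.1]
[ 86.5 194.6]
```

View pics/cw13.png

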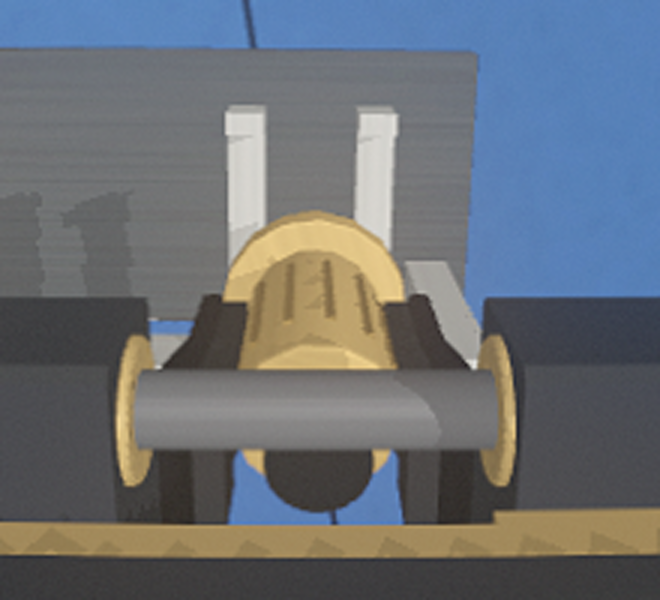

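Wrist crop: the slot's inner edges are at columns 265 and 357 and the collar centre at 316. Allowing for tilt and depth, it is centred. Lowering.

>>> jog_arm(
  commands=[
    [0.02,[0,0,-0.012],0],
    [0.02,[0,0,-0.012],0],
    [0.02,[0,0,-0.008],0],
  ],
)

```text
t: 8.8
tool_pos: [0.5611, 0.2626, 0.2102]
tool_rot: [0.759, 0.652, 0.012, -0.003]
ft_force: [-0.4, -0.4, -3.7]
width: 0.0273
```

```bash
python3 look.py 14 wrist;python3 look.py 14b;python3 -c "
import cv2
a=cv2.imread('pics/wrist14.png')[120:320,150:370];cv2.imwrite('pics/cw14.png',cv2.resize(a,None,fx=3,fy=3,interpolation=2))"
```

```text
8.8 [0.5611 0.2626 0.2102] jaw 81.33 zaxis [ 0.014  0.019 -1.   ] F [-0.41 -0.45 -3.73] [-0.03  0.01  0.  ] w 0.0273
wrist [([179.6, 175.7], 0.68), ([253.9, 223.6], 0.67)]
[253.2 250.7]
[251.9 210.7]
[ -9.  243.8]
[ 60.5 207.3]
8.9 [0.5603 0.2622 0.2093] jaw 81.33 zaxis [ 0.012  0.017 -1.   ] F [ 0.57  0.43 -4.37] [ 0.02  0.04 -0.03] w 0.0269
```

View pics/cw14.png

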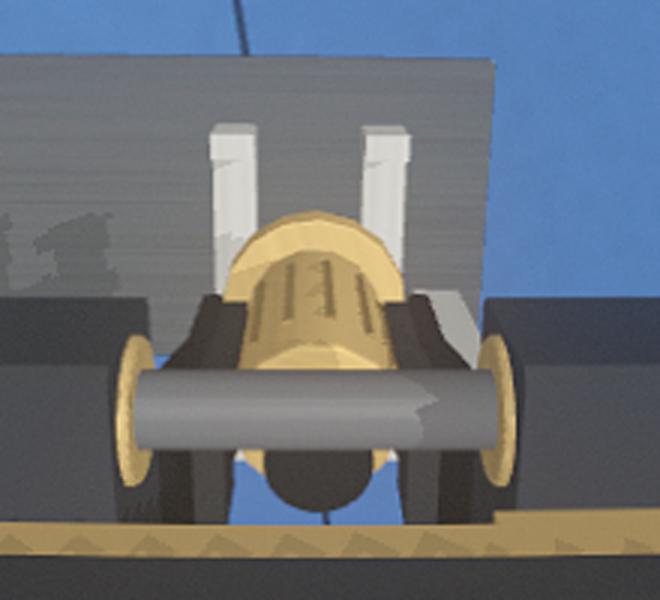

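>>> jog_arm(
  commands=[
    [0.02,[0,-0.001,-0.008],0],
    [0.02,[0,0,-0.006],0],
    [0.02,[0,0,-0.005],0],
  ],
)

```text
t: 9.15
tool_pos: [0.561, 0.2616, 0.19]
tool_rot: [0.759, 0.652, 0.011, -0.003]
ft_force: [-7.1, -1.2, 48.2]
width: 0.0276
```

```bash
python3 look.py 15;python3 look.py 15 wrist;python3 look.py 15b
```

```text
9.15 [0.561  0.2616 0.19  ] jaw 81.33 zaxis [ 0.013  0.019 -1.   ] F [-7.08 -1.23 48.21] [-0.74  1.53  0.1 ] w 0.0276
9.15 [0.561  0.2616 0.19  ] jaw 81.33 zaxis [ 0.013  0.019 -1.   ] F [-7.08 -1.23 48.21] [-0.74  1.53  0.1 ] w 0.0276
wrist []
[256.1 271.6]
[253.8 220.9]
[-40.3 261.7]
[ 43.5 216.8]
9.25 [0.5611 0.2615 0.1903] jaw 81.32 zaxis [ 0.014  0.019 -1.   ] F [ 0.48  0.19 -2.52] [ 0.06 -0.07  0.01] w 0.027
```

```bash
python3 look.py 16 side;python3 -c "
import cv2
a=cv2.imread('pics/wrist15.png')[120:320,150:370];b=cv2.imread('pics/side16.png')[125:225,165:265]
cv2.imwrite('pics/c16.png',cv2.hconcat([cv2.resize(a,(440,400)),cv2.resize(b,(400,400),interpolation=2)]))"
```

```text
9.25 [0.5611 0.2615 0.1903] jaw 81.32 zaxis [ 0.014  0.019 -1.   ] F [ 0.48  0.19 -2.52] [ 0.06 -0.07  0.01] w 0.027
side [([191.3, 155.9], 0.52)]
[192.4 136.1]
[194.1 156. ]
[207.7 156.7]
[209.1 178.1]
```

View pics/c16.png

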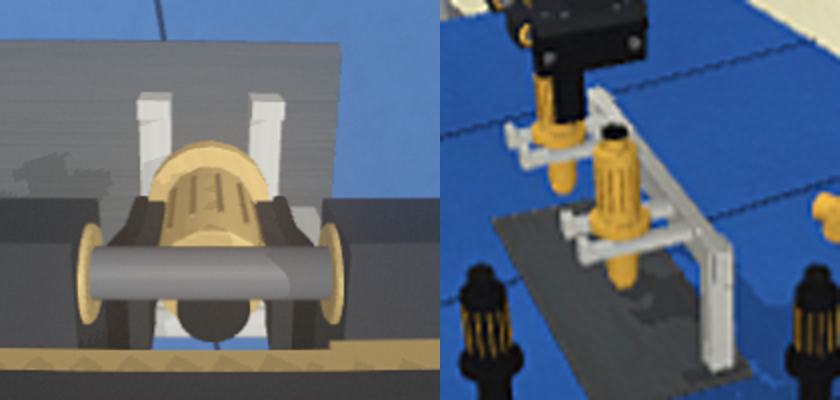

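The pictures show the stem in the slot and the collar on the prongs (side crop, about (563,140)). Releasing.

>>> jog_arm(
  commands=[
    [0.06,[0,0,0],0],
    [0.06,[0,0,0],0],
    [0.06,[0,0,0],0],
    [0.06,[0,0,0],0],
    [0.06,[0,0,0],0],
    [0.06,[0,0,0],0],
  ],
)

```text
t: 9.85
tool_pos: [0.5619, 0.262, 0.1915]
tool_rot: [0.759, 0.652, 0.013, -0.002]
ft_force: [0.2, 0.2, -0.7]
width: 0.0568
```

```bash
python3 look.py 17 wrist side
```

```text
9.85 [0.5619 0.262  0.1915] jaw 81.33 zaxis [ 0.016  0.02  -1.   ] F [ 0.19  0.23 -0.66] [-0.04  0.08  0.01] w 0.0568
wrist []
[254.7 268.1]
[252.6 218.7]
[-39.6 258.8]
[ 43.4 214.7]
side [([193.1, 156.3], 0.59), ([210.5, 200.4], 0.47)]
[192.4 136.1]
[194.1 156. ]
[207.7 156.7]
[209.1 178.1]
```

View pics/wrist17.png

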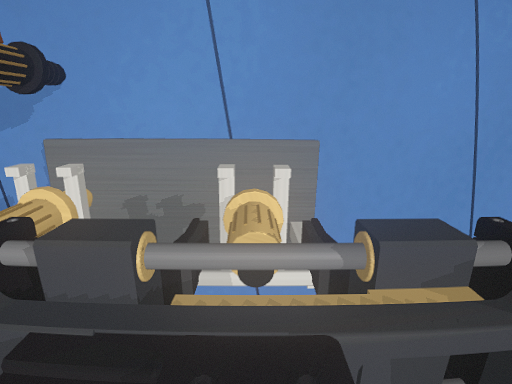

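>>> jog_arm(
  commands=[
    [0.087,[0,0,0.015],0],
    [0.087,[0,0,0.025],0],
    [0.087,[0,0,0.025],0],
    [0.087,[0,0,0.015],0],
    [0.087,[-0.005,-0.025,0],0],
    [0.087,[-0.006,-0.03,0],0],
    [0.087,[-0.006,-0.03,0],0],
    [0.087,[-0.005,-0.025,0],0],
    [0.087,[-0.002,-0.01,0],0],
    [0.087,[0,0,0],0],
  ],
)

```text
t: 10.88
tool_pos: [0.535, 0.1393, 0.2745]
tool_rot: [0.757, 0.653, 0.012, -0.003]
ft_force: [0.6, 0.0, -0.0]
width: 0.0873
```

```bash
python3 look.py 18 side;python3 look.py 18 wrist
```

```text
10.88 [0.535  0.1393 0.2745] jaw 81.56 zaxis [ 0.015  0.02  -1.   ] F [ 0.57  0.05 -0.02] [ 0.02 -0.04 -0.01] w 0.0873
side [([194.3, 144.5], 0.8)]
[192.4 136.1]
[194.1 156. ]
[207.7 156.7]
[209.1 178.1]
10.98 [0.5352 0.1421 0.2744] jaw 81.71 zaxis [ 0.015  0.021 -1.   ] F [ 0.08  1.11 -0.27] [ 0.01  0.01 -0.04] w 0.0872
wrist [([387.6, 200.9], 0.76)]
[414.5 218.6]
[379.1 195.8]
[229.5 215.3]
[233.6 192.5]
```

View pics/wrist18.png

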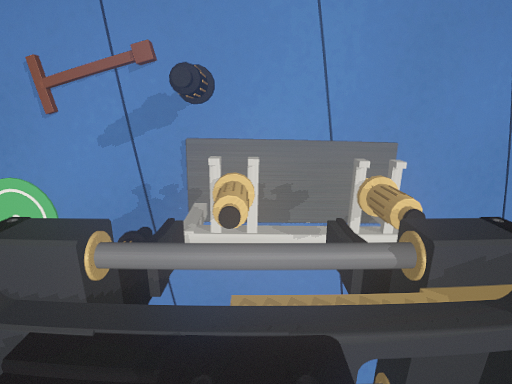

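View pics/side18.png

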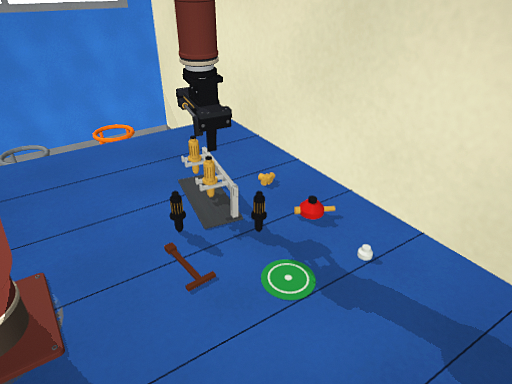

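Side picture: both adapters are hanging, the left at (194,148) and the right at (209,172). Wrist picture: the right nipple is at (230,217), predicted (229.5,215). Centring on it.

>>> jog_arm(
  commands=[
    [0.087,[-0.001,-0.01,-0.01],0],
    [0.087,[0,-0.005,-0.012],0],
    [0.087,[0,0,-0.01],0],
  ],
)

```text
t: 11.33
tool_pos: [0.535, 0.1315, 0.2408]
tool_rot: [0.754, 0.657, 0.014, -0.003]
ft_force: [-0.9, 0.3, -0.1]
width: 0.0868
```

```bash
python3 look.py 19 wrist; python3 look.py 19b
```

```text
11.33 [0.535  0.1315 0.2408] jaw 82.2 zaxis [ 0.017  0.022 -1.   ] F [-0.89  0.26 -0.08] [ 0.04 -0.   -0.05] w 0.0868
wrist [([407.6, 204.8], 0.92)]
[456.9 235.8]
[407.6 206.1]
[242.9 231.8]
[244.1 201.5]
11.43 [0.5339 0.1318 0.2395] jaw 82.19 zaxis [ 0.014  0.021 -1.   ] F [0.07 0.02 0.25] [-0.03 -0.    0.07] w 0.0871
```

View pics/wrist19.png

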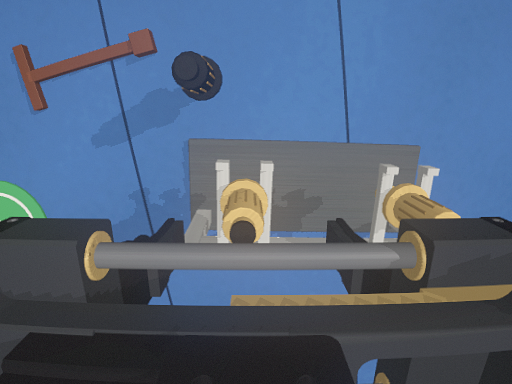

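>>> jog_arm(
  commands=[
    [0.087,[0,-0.005,-0.012],-1],
    [0.087,[0,0,-0.015],0],
    [0.087,[0,0,-0.015],0],
    [0.087,[0,0,-0.006],0],
  ],
)

```text
t: 11.77
tool_pos: [0.5344, 0.1279, 0.19]
tool_rot: [0.759, 0.651, 0.013, -0.003]
ft_force: [0.2, -1.0, -0.0]
width: 0.0868
```

```bash
python3 look.py 20 wrist; python3 look.py 20b
```

```text
11.77 [0.5344 0.1279 0.19  ] jaw 81.21 zaxis [ 0.015  0.021 -1.   ] F [ 0.18 -0.97 -0.03] [0.04 0.05 0.01] w 0.0868
wrist [([450.4, 207.6], 0.56), ([308.1, 190.9], 0.33)]
[531.2 272.9]
[451.7 226.4]
[249.4 277.9]
[248.9 225.3]
11.87 [0.5345 0.1281 0.1908] jaw 81.23 zaxis [ 0.015  0.021 -1.   ] F [ 0.63 -0.02 -0.22] [-0.03  0.04  0.04] w 0.0868
```

View pics/wrist20.png

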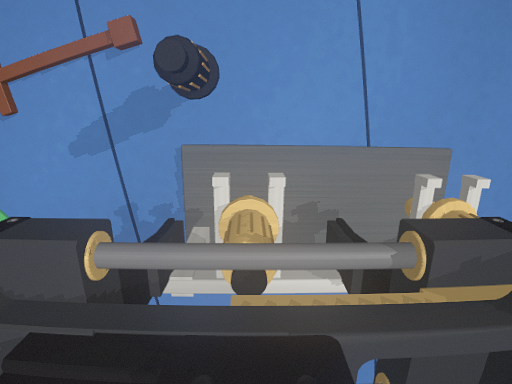

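>>> jog_arm(
  commands=[
    [0.02,[0,-0.002,-0.001],0],
    [0.02,[0,-0.001,-0.001],0],
    [0.02,[0,0,-0.001],0],
    [0.02,[0,0,-0.001],0],
    [0.02,[0,0,-0.001],0],
    [0.02,[0,0,-0.001],0],
    [0.02,[0,0,-0.001],0],
    [0.02,[0,0,-0.001],0],
    [0.02,[0,0,-0.001],0],
  ],
  grip_force=40,
)

```text
t: 12.62
tool_pos: [0.5365, 0.1257, 0.1852]
tool_rot: [0.759, 0.651, 0.015, -0.002]
ft_force: [-1.3, -0.5, -0.1]
width: 0.035
```

```bash
python3 look.py 21
```

```text
12.62 [0.5365 0.1257 0.1852] jaw 81.26 zaxis [ 0.02   0.024 -1.   ] F [-1.32 -0.54 -0.13] [-0.01  0.02 -0.01] w 0.035
```

>>> jog_arm(
  commands=[
    [0.02,[-0.001,0,0.001],0],
    [0.02,[0,0,0],0],
    [0.02,[0,0,0],0],
    [0.02,[0,0,0],0],
  ],
)

```text
t: 12.95
tool_pos: [0.5352, 0.1251, 0.186]
tool_rot: [0.759, 0.651, 0.015, -0.002]
ft_force: [0.4, -0.7, -0.7]
width: 0.0277
```

```bash
python3 look.py 22
```

```text
12.95 [0.5352 0.1251 0.186 ] jaw 81.24 zaxis [ 0.02   0.023 -1.   ] F [ 0.44 -0.74 -0.7 ] [-0.19 -0.05 -0.  ] w 0.0277
```

>>> jog_arm(
  commands=[
    [0.02,[0,0,0.008],0],
    [0.02,[0,0,0.015],0],
    [0.02,[0,0,0.02],0],
    [0.02,[0,0,0.02],0],
    [0.02,[0,0,0.012],0],
    [0.02,[0,0,0],0],
  ],
)

```text
t: 13.45
tool_pos: [0.5304, 0.1243, 0.26]
tool_rot: [0.759, 0.651, 0.009, -0.005]
ft_force: [1.0, 0.1, -6.5]
width: 0.0273
```

```bash
python3 look.py 23 side; python3 weigh.py;python3 look.py 23
```

```text
13.45 [0.5304 0.1243 0.26  ] jaw 81.24 zaxis [ 0.007  0.018 -1.   ] F [ 0.99  0.13 -6.51] [ 0.04 -0.07 -0.02] w 0.0273
side [([196.9, 151.3], 0.53)]
[192.4 136.1]
[194.1 156. ]
[207.7 156.7]
[209.1 178.1]
[-7.3  -7.87 -7.56 -6.76 -6.5  -6.04 -6.   -6.83 -6.88 -6.99 -6.4  -7.
 -6.7  -6.5 ]
[ 0.046 -0.17  -6.583] [0.417 0.367 0.344]
[0.5293 0.1241 0.2568] [0.5299 0.1241 0.2578] [-0.585  0.133  0.309  1.791 -0.059  1.215  1.159]
[-5.0000e-03 -4.9938e+01  2.0790e+00 -4.2062e+01 -1.0700e-01  2.6000e-02
 -1.0000e-03]
14.25 [0.5299 0.1241 0.2578] jaw 81.24 zaxis [ 0.005  0.017 -1.   ] F [ 0.81 -0.78 -6.5 ] [-0.05  0.02  0.02] w 0.0271
```

View pics/side23.png

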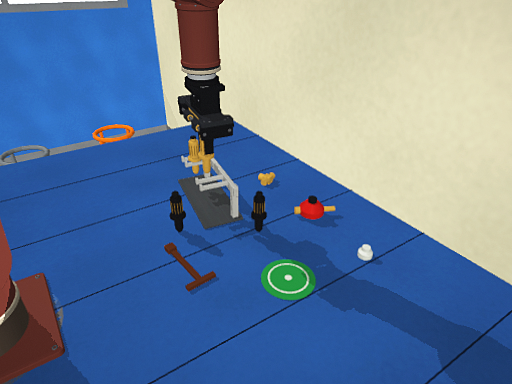

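Left adapter about 3.45 N, right about 6.6 N, so the right one is heavier. In the side picture it is lifted clear at (206,160), with the left one hanging at (195,150). Carrying it to the mat.

>>> jog_arm(
  commands=[
    [0.02,[0,-0.01,0.01],0],
    [0.02,[0.002,-0.02,0.005],0],
    [0.02,[0.003,-0.03,0],0],
    [0.02,[0.003,-0.03,0],0],
    [0.02,[0.003,-0.03,0],0],
    [0.02,[0.003,-0.03,0],0],
    [0.02,[0.003,-0.03,0],0],
    [0.02,[0.003,-0.03,0],0],
    [0.02,[0.002,-0.02,0],0],
    [0.02,[0,-0.01,0],0],
  ],
)

```text
t: 15.08
tool_pos: [0.5497, -0.1295, 0.2822]
tool_rot: [0.757, 0.654, 0.01, -0.003]
ft_force: [0.2, 0.3, -7.6]
width: 0.0272
```

```bash
python3 look.py 24; python3 look.py 24 wrist;
```

```text
15.08 [ 0.5497 -0.1295  0.2822] jaw 81.64 zaxis [ 0.011  0.018 -1.   ] F [ 0.22  0.34 -7.59] [-0.03  0.05 -0.01] w 0.0272
15.08 [ 0.5497 -0.1295  0.2822] jaw 81.64 zaxis [ 0.011  0.018 -1.   ] F [ 0.22  0.34 -7.59] [-0.03  0.05 -0.01] w 0.0272
wrist []
[659.6 155.8]
[607.  145.6]
[565.3 144.7]
[505.  137.3]
```

>>> jog_arm(
  commands=[
    [0.02,[0,-0.02,-0.01],0],
    [0.02,[0.001,-0.02,-0.012],0],
    [0.02,[0.001,-0.012,-0.012],0],
    [0.02,[0,-0.005,-0.008],0],
    [0.02,[0,0,-0.003],0],
    [0.02,[0,0,0],0],
  ],
)

```text
t: 15.68
tool_pos: [0.5516, -0.1881, 0.2399]
tool_rot: [0.756, 0.654, 0.012, -0.002]
ft_force: [-0.1, 0.6, -6.6]
width: 0.0272
```

```bash
cat > fin.py <<'E'
from h import *
import sys
for i in range(4): viewer.snapshot('wrist')
t=snap('top','top%s.png'%sys.argv[1]);s=snap('side','side%s.png'%sys.argv[1]);w=snap('wrist','wrist%s.png'%sys.argv[1])
for p in (t,s,w): print([(atz(p,d['uv'],.004).round(4),d['uv'],round(d['conf'],2)) for d in spotter.find_in(p,'mat_centre')], [(np.round(d['uv']),round(d['conf'],2)) for d in spotter.find_in(p,'adapter_p_grip')])
E
python3 look.py 25;python3 fin.py 25; python3 look.py 25b
```

```text
15.68 [ 0.5516 -0.1881  0.2399] jaw 81.69 zaxis [ 0.016  0.02  -1.   ] F [-0.15  0.59 -6.63] [ 0.03 -0.01  0.03] w 0.0272
[(array([ 0.5352, -0.1819,  0.004 ]), [332.2, 213.8], 0.83)] [(array([341., 124.]), 0.25)]
[(array([ 0.5479, -0.1995,  0.004 ]), [288.4, 281.3], 0.66)] [(array([192., 153.]), 0.56), (array([262., 178.]), 0.52)]
[(array([ 0.5399, -0.1926,  0.004 ]), [244.9, 165.1], 0.98), (array([ 0.3894, -0.0805,  0.004 ]), [329.4, 9.8], 0.67)] []
16.33 [ 0.5519 -0.1885  0.2404] jaw 81.7 zaxis [ 0.017  0.019 -1.   ] F [ 0.09 -0.21 -6.14] [-0.01  0.    0.03] w 0.0274
```

View pics/wrist25.png

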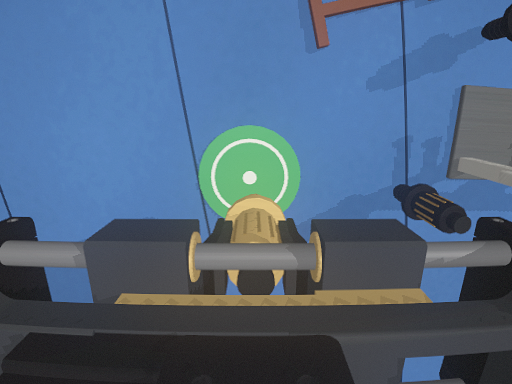

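View pics/side25.png

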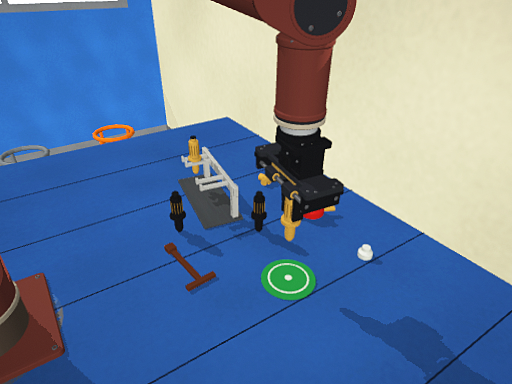

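View pics/top25.png

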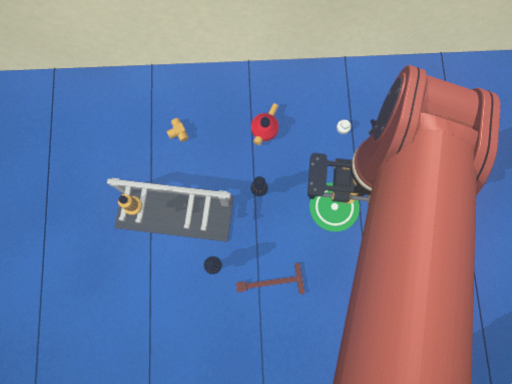

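```bash
python3 - <<'E'
from h import *
w=snap('wrist');s=snap('side');t=snap('top')
print('dot',atz(w,(249.5,177.5),.004),atz(s,(288.5,278),.004),atz(t,(335,207),.004))
print('tip pred in side at (.553,-.188,.109)',proj(s,(.553,-.188,.109)))
ob=r.observe();print(ob['tool_pos'],ob['dq'].round(4))
print('left top view pred', proj(t,(.558,.263,.17)),proj(s,(.558,.263,.17)))
E
```

```text
dot [ 0.55447065 -0.19021723  0.004     ] [ 0.55418872 -0.19185576  0.004     ] [ 0.55135651 -0.18993738  0.004     ]
tip pred in side at (.553,-.188,.109) [289.9663298 239.7233294]
[ 0.55191078 -0.18856349  0.24033419] [ 0.0015  0.     -0.0008  0.0012 -0.0006  0.0001 -0.0005]
left top view pred [123.14397148 198.88212394] [192.41303499 136.14025264]
```

The three views put the mat dot at about (0.553, -0.191). The adapter is within about 3 mm of that. Its tip shows at (290,240) in the side picture, as predicted for about 10 cm above the mat. The left adapter hangs at (124,200) in the top picture, its original place. The arm is still, so I'm handing in.

```bash
python3 -c "
from h import *
print(ticket.sign_off()); s=r.observe();print(s['t'],s['tool_pos'],s['ft_force'],s['width'])"
```

```text
the job is handed in; nothing more can be done
None
the job is handed in; nothing more can be done
```

The right-hand adapter is the heavier one. I handed the job in still holding it over the centre of the green mat.

- **Weights:** I lifted the left adapter, weighed it at about 3.45 N, and hung it back on its hook. The right one weighed about 6.6 N, roughly 1.9 times as much.
- **Final position:** My last checks put the held adapter within about 3 mm of the mat's centre, with its lower end about 10 cm above the mat. The tool was tilted about 0.025 rad. The arm was still and the grip firm, with a 27 mm opening and about 6.1–6.6 N of load.
- **Left adapter and other objects:** The left adapter hangs on its own hook, within about a pixel or two of where it started in the top view. The regulator, valve key, tee and bleeding cap look unmoved.

Two things were off:
- **Contact force:** Setting the left adapter back on its hook gave a brief 48 N reading at the wrist, under the 120 N limit. I took it as the collar touching down on the prongs. It was gone by the next reading.
- **Mat location:** With the arm partly covering the mat, the detector's mat positions were up to about 2 cm out. I used the white centre dot instead; its position agreed to about 3 mm across the three views.

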